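# Tap a connecting rod home in the reaming jig

## Robot

A 7-joint arm with a two-finger parallel gripper is mounted at the origin on the work surface. World frame = base frame: x ahead of the robot, y to its left, z up, the work surface at z = 0. Lengths are in m, angles in degrees, forces in N, time in s.
With the tool pointing down it reaches from about 0.35 to 0.775 m from the base axis. Payload 3.1 kg.
Tool frame: the origin (TCP) lies on the centre line of the jaws, within the pads' length; the fingertips stand 17 mm ahead of it and the grasp point (between the pads) lies 2 mm behind it (robot.tip_reach is the distance from the TCP to the fingertips, in m); z points along the fingers, y is the direction in which the jaws open and shut (so a half turn about z gives the same grasp; the last joint's range is limited). The gripper opens to 85 mm and grips with 20 to 120 N. Pads are 22 mm wide; open, the fingers measure 114 mm over their backs; the gripper's body (76 mm by 85 mm) begins 54 mm behind the grasp point. The pads swing forward as they close: fully open they stand 13 mm farther back than shut.
Start: joints at [67.913, 17.813, 0.802, 86.603, -0.252, 75.585, -1.558], TCP at [0.185, -0.518, 0.248] pointing down, gripper open.
Joint ranges: [-154.91, 154.91], [-16.99, 109.72], [-72.82, 74.43], [7.12, 147.25], [-82.49, 262.49], [11.32, 116.49], [-174.64, 174.64]. Speed limits (degrees/s): [159.86, 159.86, 180, 180, 180, 180, 180].

## Interface

Orientations are given as [roll, pitch, yaw] about the fixed x, y, z axes, in that order (R = Rz(yaw) Ry(pitch) Rx(roll)).
In Python, from station import robot, fingers, vision, workorder, recognise gives the robot as it stands. Calls block until the motion is done:
- robot.move_to(position, orientation): joint-space move of the TCP to a pose.
- robot.line_to(position, orientation=None, velocity=0.15, f_stop=None): straight line of the TCP; orientation=None keeps the orientation; velocity is the mean speed in m/s. With f_stop (N) it stops when the force on the tool has changed by that much, and returns True; else False.
- robot.move_j(angles): joint-space move.
- fingers.gripper_to(opening, force=None): opening from 0.0 (shut) to 1.0 (fully open); force is the grip in N (None keeps the last); returns when the fingers have stopped.
- robot.pause(seconds).
- robot.inverse_kinematics(position, orientation): joint angles nearest the present ones, or None.
- vision.grab_frame(name): name is "scene" or "top"; returns the picture (420x560x3 uint8, red, green, blue); there is no depth.
- vision.calibration(name): a dict with "mtx" (3x3 intrinsics, pixels), "k1" (the pictures are not rectified: a ray, as slopes to the right and down, at radius r is drawn at 1 + k1 r^2 times it, then the intrinsics apply), "extrinsics" (4x4, takes a point from world to camera coordinates). Camera axes: x right, y up, looking along -z (the intrinsics and any distortion apply to the point x, -y, -z); pixel columns grow to the right and rows downward; lengths in m; the calibration is good to about 2 mm. A picture is of the moment at which its call begins. calibration takes no time and is no camera call.
A pose or a line that the arm cannot do raises robot.PlanningError and nothing moves.
- workorder.close_job(): hands the job in, once; it reports no verdict.
Trained networks look in the newest picture that a camera, given by its name, has taken for a name from the list of things; names that differ only in an ending like _2 or _b are one class to them, and where a whole thing is asked for, a point or a joint stands for the part that bears it (a point fixed in the world has none). Each returns a list of dicts, best first, with "p" (0 to 1); they miss things now and then, are a little off and sometimes report something else, mostly with a low value. They report only what shows in the picture. A call takes as long as a camera call. They do not tell look-alikes from the thing itself.
- recognise(label, camera): "rect" ([centre column, centre row, width, height] in pixels, round what is visible of it).
Readings, each from a call of its own:
- robot.current_time_s(): time.
- robot.current_joint_positions(): joint angles.
- robot.current_dq(): joint speeds.
- robot.current_joint_torque(): joint torques, N m.
- robot.current_tool_pos(): TCP position.
- robot.current_eef_rot(): TCP orientation.
- robot.current_contact_force(): force on the tool from outside, world axes, zero at the start.
- robot.current_torque(): the same for the moment, N m.
- robot.current_finger_gap(): opening from 0.0 (shut) to 1.0 (fully open).
Only numpy, scipy, OpenCV 4.12 (cv2) and the standard library are available. Lean on these libraries where they do the work, as an engineer would, in place of code of your own. Each camera call takes 0.05 s, during which the arm holds its last target. There are 200 camera calls.

## Task

The connecting rod lies part-way into the reaming jig. Pick up the soft-faced hammer and, with the hammer alone, tap the rod gently along the bed on its big-end pad, a centimetre or less at a time and drawing the hammer clear after each tap, until the small end is fully home against the stop hidden under the bush plate. Then lay the hammer flat on the bench again, clear of the jig, and leave the other parts standing where they are.

Things in the scene. Friction and masses are not known exactly. Their poses are not given: they have to be found in the camera images.
- jig: Fixed steel reaming jig. Origin on the bench, mid-width. +x is the way the rod is driven in (to the robot's left), +y is level, towards the robot, z up. Flat bed x -175 to +135 mm, 104 mm wide, top 18 mm above the bench. Guide strips 7 mm high on the bed, x -165 to 0, y 38 to 50 mm each side, guide the big end with 1 mm play each side.
- plate_edge (a point): Middle of the near top edge of the jig's bush plate, which bridges the bed for 115 mm on from here (+x), 54 to 68 mm above the bench, a black knob on it up to 105 mm. Under it a fixed V-shaped stop takes the round small end. The stop cannot be seen and its place is not given: find it by feel, 45 to 75 mm on from where the rod starts.
- rod_pad (a point): Centre of the upright flat pad (30 x 30 mm) on the big end of the loose steel connecting rod lying on the bed: the face to tap, 15 mm above the bed. +x points along the rod to the small end. Rod 197 mm long, 74 mm wide, 30 mm thick, about 0.8 kg. It slides with a few newtons of friction and stays where left; at the stop it goes no farther and the force climbs steeply.
- hammer_grip (a point): Point to grip on the loose hammer: middle of its handle's wooden neck, 18 mm above the bench as it lies, 68 mm from the head's centre, near the centre of mass. +x points to the head, y along the head, z up. Neck 22 mm wide (y), 20 mm high, bare from 18 to 98 mm from the head's centre; then a rubber grip 28 wide, 30 high, to 190 mm. 0.36 kg.
- hammer_head (a point): Centre of the hammer's head, a round bar lying along the hammer's y axis: 95 mm long over its two flat white striking faces (at y = +/-47.5 mm), which are 40 mm in diameter. 20 mm above the bench as the hammer lies.
- valve_a_mid (a point): Mid-height of a loose engine valve standing on its head (46 mm head, 112 mm tall). Leave it alone. Axes: z up.
- valve_b_mid (a point): Mid-height of a smaller loose valve standing on its head (40 mm head, 104 mm tall). Leave it alone.
- rings_mid (a point): Middle of a loose stack of piston rings lying flat (92 mm diameter, 12 mm high). Leave it alone.
- piston_mid (a point): Middle of a loose aluminium piston standing on its crown (82 mm diameter, 72 mm high). Leave it alone.
Things that resemble listed ones, but are neither listed nor needed, are in the scene too. What is shaped like the part that bears hammer_grip but green or red is not meant.

How it is judged (in metres and radians):
On the way, in this order (a step that is already met when the one before it is completed fails the run):
1. tapped on in small steps: the rod is 2 to 17 mm from its start and the hammer is clear of it (distance of rod_pad from where it was at the start of the episode between 0.002 and 0.017 m and contact force between hammer and rod below 0.05 N and height (world z) of hammer_grip above 0.03 m), for 0.1 s.
2. tapped on in small steps: the rod is 17 to 32 mm from its start and the hammer is clear of it (distance of rod_pad from where it was at the start of the episode between 0.017 and 0.032 m and contact force between hammer and rod below 0.05 N), for 0.1 s.
3. tapped on in small steps: the rod is 32 to 47 mm from its start and the hammer is clear of it (distance of rod_pad from where it was at the start of the episode between 0.032 and 0.047 m and contact force between hammer and rod below 0.05 N), for 0.1 s.
4. the rod is home against the hidden stop (within 3 mm) and the hammer is clear of it (x of rod_pad in the frame of jig above -0.0951 m and contact force between hammer and rod below 0.05 N), for 0.2 s.
At the end, for the whole second after the job is handed in: The rod is at rest with its small end within 3 mm of full contact with the hidden stop; the hammer lies at rest flat on the bench (head and handle down), touching neither rod nor jig (all of step 4 and linear speed of rod below 0.01 m/s and height (world z) of each of hammer_grip, hammer_head below 0.027 m and linear speed of hammer below 0.02 m/s and contact force between hammer and jig below 0.05 N).
It fails at once if the rod is moved by the hand instead of the hammer (contact force between any of the fingers, the arm and rod above 1 N).
It fails at once if the rod is struck or forced hard (over 60 N) (contact force between hammer and rod above 60 N).
It fails at once if the hammer is dropped: let go more than 50 mm above where it lay (height (world z) of hammer_grip above 0.07 m and contact force between the fingers and hammer below 0.1 N).
It fails at once if a bystander (valve, rings or piston) is moved more than 20 mm (distance of any of valve_a_mid, valve_b_mid, rings_mid, piston_mid from where it was at the start of the episode above 0.02 m).
It also fails if it takes over 66 s, if anything falls off the work surface, if the arm or the gripper's body presses on something with over 40 N, if the wrist force passes 120 N, or if a joint passes its speed limit or range.

## Working session

There is one attempt and no reset: what is moved stays moved. The work goes in short steps, each a Python script; the robot and the scene stay as the last script left them, time stands still between calls to the robot, and variables do not carry over. Pictures are saved under pics/ and viewed, about 8 in all and at most 12, crops included, and the job is handed in when it is done.

```bash
mkdir -p pics
cat > h.py <<'E'
import numpy as np, cv2
from station import robot, fingers, vision, workorder, recognise
def save(n,cam):
    im=vision.grab_frame(cam); cv2.imwrite(f'pics/{n}.png',im[:,:,::-1]); return im
def ray(cam,u,v):
    c=vision.calibration(cam); K=np.array(c['mtx']); E=np.array(c['extrinsics'])
    d=np.array([(u-K[0,2])/K[0,0],(v-K[1,2])/K[1,1]]); s=d.copy()
    for _ in range(30): s=d/(1+c['k1']*(s@s))
    R=E[:3,:3]; o=-R.T@E[:3,3]; w=R.T@np.array([s[0],-s[1],-1]); return o,w
def atz(cam,u,v,z):
    o,w=ray(cam,u,v); return o+w*(z-o[2])/w[2]
def proj(cam,p):
    c=vision.calibration(cam); K=np.array(c['mtx']); E=np.array(c['extrinsics'])
    q=E[:3,:3]@np.array(p)+E[:3,3]; s=np.array([q[0],-q[1]])/-q[2]; s=s*(1+c['k1']*(s@s))
    return np.array([K[0,0]*s[0]+K[0,2],K[1,1]*s[1]+K[1,2]])
E
python3 - <<'E'
from h import *
a=save('top0','top');b=save('scene0','scene')
for n in ['jig','plate_edge','rod_pad','hammer_grip','hammer_head','valve_a_mid','rings_mid','piston_mid']:
  for c in ['top','scene']:
    try: print(n,c,[(round(r['p'],2),np.round(r['rect']).astype(int).tolist()) for r in recognise(n,c)][:5])
    except Exception as e: print(n,c,e)
for c in ['top','scene']:
  k=vision.calibration(c); print(c,k['k1'],ray(c,280,210),np.round(k['mtx'],0).tolist())
print(robot.current_time_s(),robot.current_eef_rot(),robot.current_finger_gap())
E
```

```text
jig top []
jig scene [(0.91, [359, 192, 109, 77]), (0.35, [372, 268, 40, 31])]
plate_edge top [(0.61, [190, 206, 112, 40])]
plate_edge scene [(0.73, [358, 191, 105, 81])]
rod_pad top [(0.58, [208, 208, 62, 25])]
rod_pad scene [(0.63, [346, 194, 63, 42])]
hammer_grip top [(0.88, [182, 302, 77, 30]), (0.67, [411, 290, 34, 77]), (0.66, [335, 229, 34, 72])]
hammer_grip scene [(0.92, [121, 236, 43, 68]), (0.88, [229, 245, 56, 69]), (0.86, [314, 143, 56, 40])]
hammer_head top [(0.89, [182, 302, 76, 34]), (0.73, [334, 229, 35, 73]), (0.69, [409, 290, 39, 76])]
hammer_head scene [(0.95, [314, 145, 51, 39]), (0.69, [228, 245, 51, 69]), (0.62, [122, 237, 42, 64]), (0.15, [358, 190, 107, 81])]
valve_a_mid top [(0.73, [290, 147, 15, 20]), (0.63, [243, 140, 26, 28])]
valve_a_mid scene [(0.62, [318, 278, 20, 40])]
rings_mid top [(0.61, [241, 137, 23, 28])]
rings_mid scene []
piston_mid top [(0.74, [414, 185, 39, 38])]
piston_mid scene [(0.94, [142, 322, 45, 56])]
top -0.08185096893071674 (array([ 0.36142966, -0.0876242 ,  1.1883206 ]), array([ 0.1615464 ,  0.00973467, -0.98683082])) [[403.0, 0.0, 282.0], [0.0, 403.0, 209.0], [0.0, 0.0, 1.0]]
scene -0.08743882496182433 (array([ 1.10505985, -0.4689663 ,  0.76377885]), array([-0.57679067,  0.4051155 , -0.7095522 ])) [[392.0, 0.0, 275.0], [0.0, 392.0, 206.0], [0.0, 0.0, 1.0]]
0.9 [1.79995058e+02 1.04154523e-03 1.97006119e+01] 0.9995967599578754
```

View pics/top0.png

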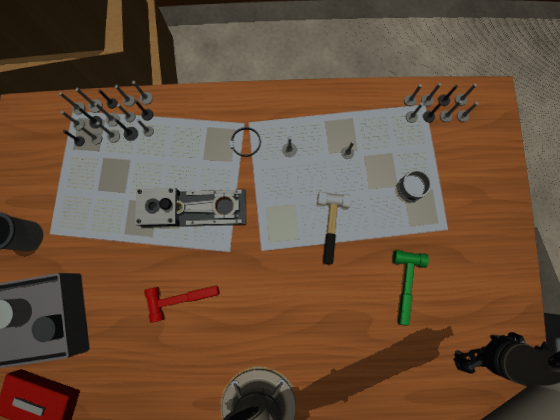

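View pics/scene0.png

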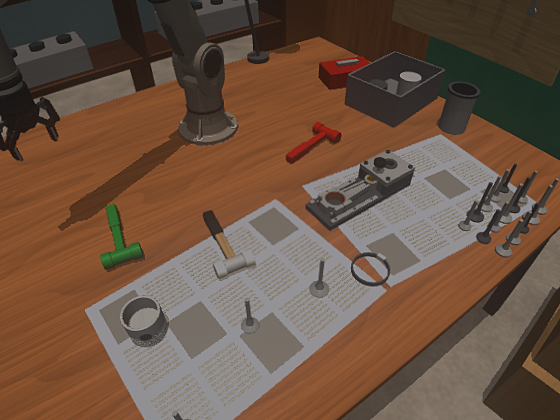

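Three hammers can be seen in the top view: wooden neck with white faces at (334,229), red at (182,302) and green at (411,290). The wooden-neck, white-faced one fits and the red and green ones are excluded. I'll confirm this in an enlarged crop that also covers the jig.

Run:
```python
from h import *
a=cv2.imread('pics/top0.png')[165:275,125:365]; cv2.imwrite('pics/c1.png',cv2.resize(a,None,fx=3.33,fy=3.33,interpolation=cv2.INTER_CUBIC))
b=cv2.imread('pics/scene0.png')[140:290,190:430]; cv2.imwrite('pics/c2.png',cv2.resize(b,None,fx=3.33,fy=3.33,interpolation=cv2.INTER_CUBIC))
```

```text
(no output)
```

View pics/c1.png

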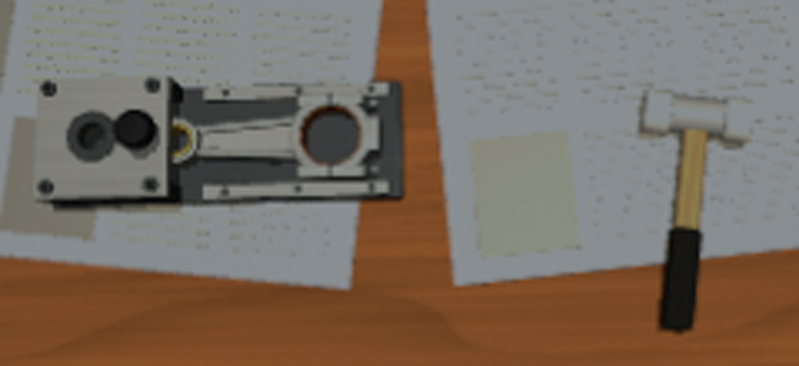

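View pics/c2.png

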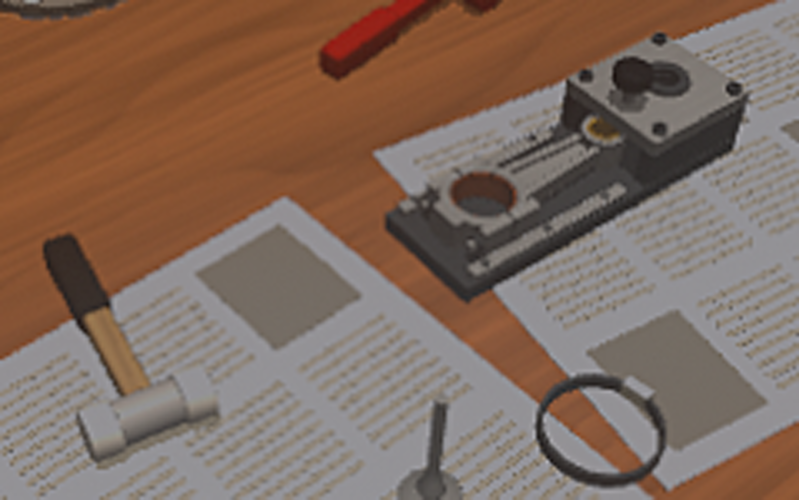

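Run:
```python
from h import *
f=lambda u,v,z:np.round(atz('top',125+u/3.33,165+v/3.33,z),4)[:2]
g=lambda u,v,z:np.round(atz('scene',190+u/3.33,140+v/3.33,z),4)[:2]
print('bed -x corners',f(401,82,.018),f(403,198,.018),'scene',g(387,222,.018),g(470,297,.018))
print('plate top corners',f(38,80,.068),f(168,77,.068),f(172,199,.068),f(35,200,.068))
print('pad',f(379,128,.048),'scene',g(437,200,.048), g(405,207,.048))
print('head ends',f(641,113,.02),f(749,124,.02),'c',f(696,117,.02),'scene ends',g(88,438,.02),g(212,390,.02))
print('neck start/end',f(694,135,.028),f(687,228,.028),'handle end',f(677,330,.015),'scene',g(62,238,.033))
print('valves',[np.round(atz('top',u,v,.0),3) for u,v in((290,153),(348,155),(245,142),(414,187),(418,192))])
```

```text
bed -x corners [0.6176 0.0248] [0.5133 0.0246] scene [0.5299 0.0216] [0.6315 0.0227]
plate top corners [0.6191 0.3355] [0.6178 0.2211] [0.5118 0.2162] [0.5144 0.3349]
pad [0.571  0.0416] scene [0.5567 0.0493] [0.5481 0.0238]
head ends [ 0.5823 -0.1876] [ 0.5694 -0.2828] c [ 0.5771 -0.2361] scene ends [ 0.5783 -0.2811] [ 0.593  -0.1875]
neck start/end [ 0.5597 -0.2325] [ 0.478  -0.2223] handle end [ 0.3908 -0.2109] scene [ 0.4056 -0.2073]
valves [array([ 0.732, -0.112,  0.   ]), array([ 0.72 , -0.289,  0.   ]), array([0.772, 0.026, 0.   ]), array([ 0.614, -0.484,  0.   ]), array([ 0.598, -0.495,  0.   ])]
```

The crops confirm the wooden, white-faced hammer. Top-view measurements fit the given sizes: the bed is 310 mm long, the jig's +x lies along world +y, and its centreline is at x≈0.566. The scene camera disagrees by up to 10–15 mm in x. That is tolerable because I'll place the hammer relative to the jig using the same camera for both. Next is the grasp.

Run:
```python
from h import *
P=lambda:print(np.round(robot.current_time_s(),2),np.round(robot.current_tool_pos(),4),np.round(robot.current_contact_force(),2),round(robot.current_finger_gap(),3))
yw=-7.7
robot.move_to([.511,-.227,.12],[180,0,yw]);P()
robot.line_to([.511,-.227,.021],velocity=.12,f_stop=8);P()
fingers.gripper_to(0.0,force=90);P()
robot.line_to([.511,-.227,.12],velocity=.1);P()
save('g1','scene');b=cv2.imread('pics/g1.png')[140:290,190:430]; cv2.imwrite('pics/g1c.png',cv2.resize(b,None,fx=3.33,fy=3.33,interpolation=cv2.INTER_CUBIC))
```

```text
2.57 [ 0.5105 -0.2288  0.1203] [ 0.39 -0.3  -0.09] 0.999
3.54 [ 0.5117 -0.2274  0.0218] [-0.42 -0.48  0.4 ] 1.0
4.15 [ 0.5113 -0.227   0.0216] [0.01 0.53 4.07] 0.237
5.29 [ 0.5103 -0.2268  0.1191] [-0.76 -0.17 -4.18] 0.241
```

View pics/g1c.png

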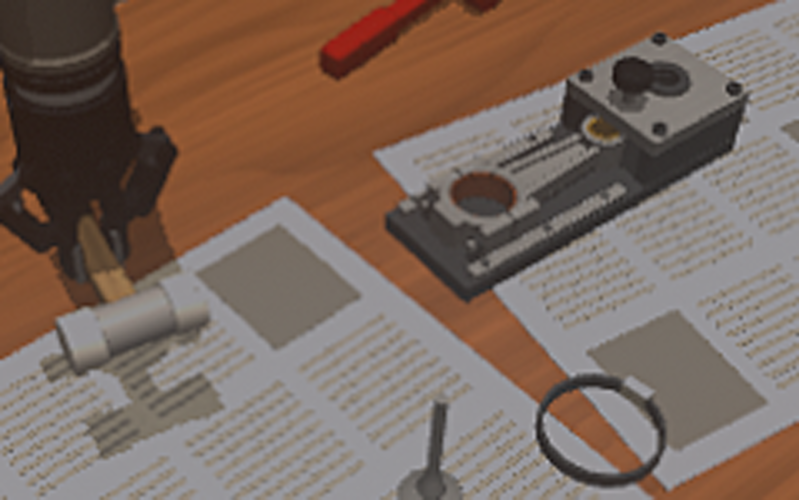

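The hammer is held: the gap is about 20 mm for a 22 mm neck, and the load is about 4 N against 3.5 N expected. In the crop the head is at about (132,325). I'll check that it's level, then bring it to the jig.

```bash
cat >> h.py <<'E'
def P(t=''): print(t,np.round(robot.current_time_s(),2),np.round(robot.current_tool_pos(),4),np.round(robot.current_contact_force(),2),round(robot.current_finger_gap(),3))
E
python3 - <<'E'
from h import *
for z in(.02,.105,.118,.13): 
    x,y=(.577,-.236); print(z,(proj('scene',[x,y,z])-[190,140])*3.33)
print('ray',atz('scene',190+132/3.33,140+325/3.33,.118), np.round(robot.current_torque(),2))
robot.move_to([.500,-.10,.11],[180,0,0]);P()
robot.line_to([.500,-.075,.045],velocity=.1);P()
save('j1','top');save('j1s','scene')
a=cv2.imread('pics/j1.png')[165:275,125:365];b=cv2.imread('pics/j1s.png')[155:255,210:395]
cv2.imwrite('pics/j1c.png',np.vstack([cv2.resize(a,(640,293),interpolation=cv2.INTER_CUBIC),cv2.resize(b,(640,300),interpolation=cv2.INTER_CUBIC)]))
E
```

```text
0.02 [142.56828119 406.80189501]
0.105 [130.78970336 328.88036107]
0.118 [128.8510537  315.98589356]
0.13 [127.02668444 303.83351139]
ray [ 0.5849899  -0.23826413  0.118     ] [-0.03  0.04  0.02]
 5.92 [ 0.4997 -0.0983  0.1097] [ 0.74 -0.58 -3.18] 0.239
 6.77 [ 0.5007 -0.0756  0.0455] [-0.26 -0.2  -3.6 ] 0.236
```

View pics/j1c.png

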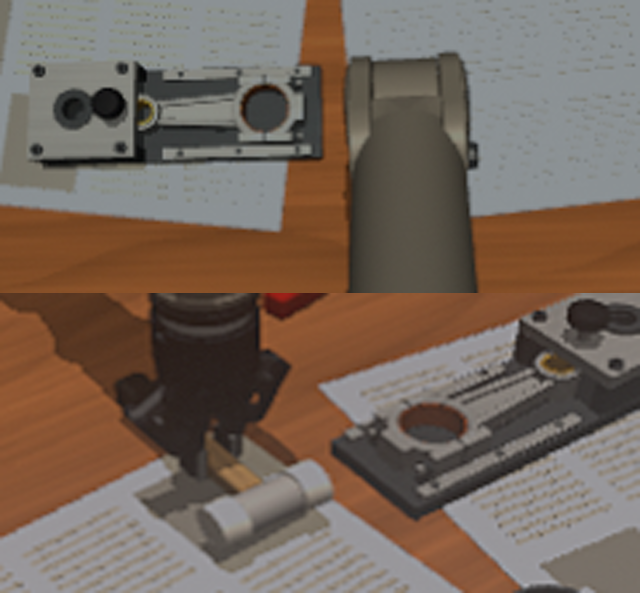

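```bash
python3 - <<'E'
from h import *
s=lambda u,v,z:np.round(atz('scene',210+u/3.459,155+(v-293)/3,z)[:2],4)
print('exp face px',[(proj('scene',[.568,-.028,z])-[210,155])*[3.459,3]+[0,293] for z in (.044,)])
print('face L',s(320,482,.044),'face R',s(215,523,.044))
print('bed -x corners',s(333,449,.018),s(420,515,.018))
for z in(.033,.048): print('pad cand',z,s(362,437,z))
print('exp pad px',[(proj('scene',[.566,.04,z])-[210,155])*[3.459,3]+[0,293] for z in (.033,.048)])
E
python3 - <<'E'
import cv2
b=cv2.imread('pics/j1s.png')[185:240,265:345]
cv2.imwrite('pics/j2.png',cv2.resize(b,(800,550),interpolation=cv2.INTER_CUBIC))
E
```

```text
exp face px [array([313.20660662, 475.89698866])]
face L [ 0.5766 -0.0283] face R [ 0.5697 -0.117 ]
bed -x corners [0.531  0.0209] [0.6314 0.0237]
pad cand 0.033 [0.5437 0.0386]
pad cand 0.048 [0.5552 0.0282]
exp pad px [array([381.83167221, 450.67804234]), array([383.13948509, 438.4648158 ])]
```

View pics/j2.png

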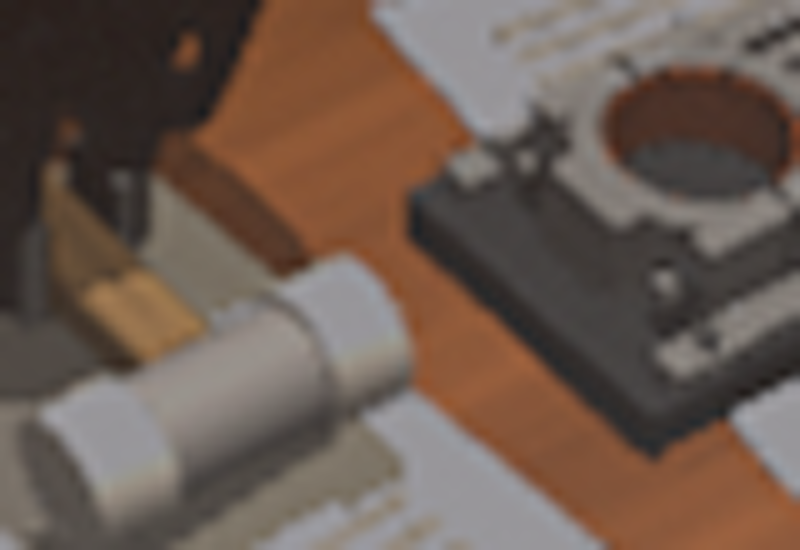

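Run:
```python
from h import *
t=lambda u,v,z:np.round(atz('scene',265+u/10,185+v/10,z)[:2],4)
a,b=t(412,190,.018),t(655,425,.018);print(a,b,(a+b)/2)
robot.line_to([.500,-.035,.045],velocity=.08);P()
print(robot.line_to([.500,.012,.045],velocity=.02,f_stop=2.0));P('contact')
robot.pause(.1);P()
```

```text
[0.5218 0.0279] [0.6261 0.0251] [0.57395 0.0265 ]
 7.52 [ 0.5    -0.0352  0.045 ] [ 0.6  -0.46 -3.79] 0.238
True
contact 9.01 [ 0.4988 -0.0039  0.0441] [ 0.28  0.17 -3.15] 0.238
 9.11 [ 0.4975 -0.0039  0.0431] [-0.52 -0.52 -3.44] 0.239
```

Run:
```python
from h import *
r=robot.line_to([.500,.003,.045],velocity=.025,f_stop=15);P(f'pushed {r}')
robot.line_to([.500,-.012,.045],velocity=.08);robot.pause(.15);P('back')
save('k1','top')
a=cv2.imread('pics/top0.png');b=cv2.imread('pics/k1.png')
# rod displacement by correlation of big-end ring
T=a[192:220,205:240]
for im in(a,b):
    m=cv2.matchTemplate(im[182:230,185:260],T,cv2.TM_CCOEFF_NORMED);_,v,_,l=cv2.minMaxLoc(m);print(v,l)
print(robot.line_to([.500,.010,.045],velocity=.025,f_stop=2.5));P('contact2')
```

```text
pushed False 9.56 [0.4993 0.0026 0.0446] [-1.12 -2.01 -4.8 ] 0.24
back 10.04 [ 0.5003 -0.011   0.0452] [-0.15 -0.85 -3.87] 0.234
1.0 (20, 10)
0.6492374539375305 (18, 10)
True
contact2 10.72 [0.4987 0.003  0.0441] [ 0.99 -0.6  -4.33] 0.242
```

Run:
```python
from h import *
y0=.003
for y in(.010,.018,.026,.034,.041,.048,.055,.062,.069,.074):
    robot.line_to([.500,y0-.003,.045],velocity=.06)
    r=robot.line_to([.500,y,.045],velocity=.03 if y<.04 else .018,f_stop=12);P(f'{y} {r}')
    p=robot.current_tool_pos()[1]
    robot.line_to([.500,min(p,y)-.015,.045],velocity=.08);robot.pause(.2)
    y0=y
    if r: break
P('clear')
save('k2','top')
```

```text
0.01 False 11.45 [0.4995 0.0095 0.0447] [-1.11 -3.61 -4.83] 0.236
0.018 False 12.87 [0.4998 0.0168 0.0449] [-0.47 -4.69 -2.4 ] 0.238
0.026 False 14.3 [0.5    0.0256 0.0449] [ 0.4  -3.59 -3.71] 0.241
0.034 False 15.72 [0.4999 0.0333 0.0449] [ 0.46 -4.3  -2.91] 0.232
0.041 False 17.33 [0.5    0.0398 0.0449] [-0.48 -4.17 -2.91] 0.235
0.048 False 18.96 [0.5    0.047  0.0449] [ 0.04 -4.4  -3.41] 0.237
0.055 False 20.58 [0.5    0.0537 0.0449] [ 0.17 -5.11 -3.2 ] 0.241
0.062 False 22.22 [0.5    0.0608 0.0449] [ 1.03 -3.73 -3.32] 0.235
0.069 True 23.63 [0.4987 0.0613 0.0441] [-0.28 -0.7  -4.02] 0.239
clear 24.18 [0.4998 0.0469 0.0449] [ 0.6  -0.3  -4.27] 0.23
```

The stop was felt at y≈0.0615, where I predicted about 0.059, after roughly 65 mm of travel. I'll confirm with one firmer push that stays well below 60 N.

Run:
```python
from h import *
robot.line_to([.500,.056,.045],velocity=.06)
r=robot.line_to([.500,.070,.045],velocity=.012,f_stop=22);P(f'seat {r}')
robot.line_to([.500,.045,.045],velocity=.06);robot.pause(.3);P()
robot.line_to([.500,-.06,.09],velocity=.15)
save('k3','top')
for n in('top0','k3'):
    cv2.imwrite(f'pics/{n}x.png',cv2.resize(cv2.imread(f'pics/{n}.png')[180:235,130:255],(780,290),interpolation=cv2.INTER_CUBIC))
cv2.imwrite('pics/cmp.png',np.vstack([cv2.imread('pics/top0x.png'),cv2.imread('pics/k3x.png')]));P()
```

```text
seat False 25.85 [0.4994 0.0626 0.045 ] [ -2.4  -10.56   1.85] 0.24
 26.72 [0.5    0.0455 0.045 ] [-0.06  0.7  -3.72] 0.239
 27.68 [ 0.4996 -0.0582  0.0895] [ 0.25  0.51 -3.71] 0.241
```

View pics/cmp.png

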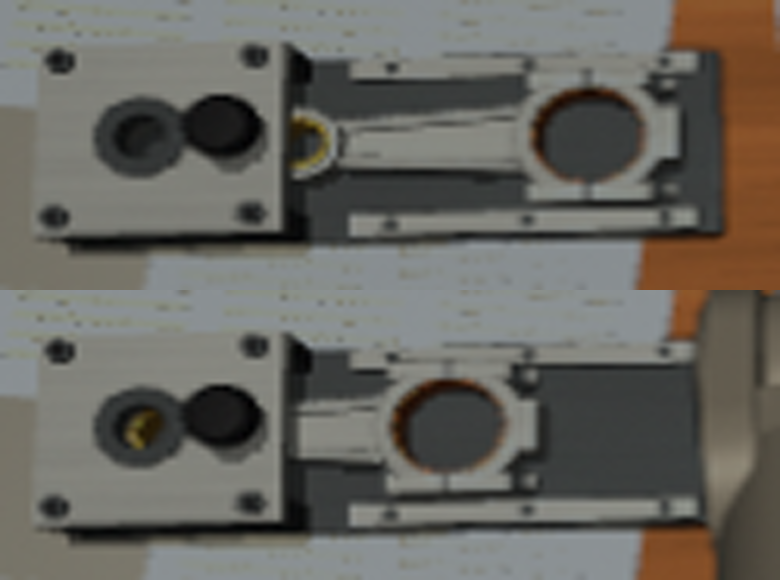

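The rod is now about 65 mm on, and the bronze bush shows through the bush-plate hole at (142,430) in the lower crop. That push reached only about 11 N because the arm is compliant. I'll push a little harder to make sure it hasn't jammed short of the stop.

Run:
```python
from h import *
def padpx(n):
    a=cv2.imread(n)[200:216,205:245].astype(float).mean(2); return a
robot.line_to([.500,.02,.06],velocity=.15);robot.line_to([.500,.045,.045],velocity=.1);robot.line_to([.500,.056,.045],velocity=.06)
r=robot.line_to([.500,.078,.045],velocity=.02,f_stop=22);P(f'seat {r}')
robot.line_to([.500,.045,.045],velocity=.06);robot.pause(.3);P()
robot.line_to([.500,-.06,.09],velocity=.15)
save('k4','top')
a=cv2.imread('pics/k3.png')[182:235,150:235];b=cv2.imread('pics/k4.png')[182:235,150:235]
print('shift px',cv2.phaseCorrelate(np.float32(a[10:45,35:80].mean(2)),np.float32(b[10:45,35:80].mean(2))))
f=lambda u,z:atz('top',130+u/6.24,180+135/5.27,z)[1]
print('pad now y',f(538,.048),'start',f(680,.048),'bed end',f(722,.018));P()
```

```text
seat False 30.42 [0.4994 0.0647 0.045 ] [ -3.9  -20.19   4.6 ] 0.238
 31.42 [0.5    0.0455 0.045 ] [-0.53  0.08 -3.87] 0.239
shift px ((-0.04627911268349649, 0.04765916483610155), 0.9871945622526569)
pad now y 0.10700742487530858 start 0.04122908865743154 bed end 0.024709550988323642
 32.38 [ 0.4996 -0.0582  0.0896] [ 0.16  0.64 -4.14] 0.238
```

It is home: at 20 N the rod moved about 0.1 mm, and the pad sits at jig x≈-0.093, where home is about -0.092. Now I'll lay the hammer back where it was.

Run:
```python
from h import *
robot.move_to([.511,-.227,.09],[180,0,-7.7])
robot.line_to([.511,-.227,.035],velocity=.1)
print(robot.line_to([.511,-.227,.0205],velocity=.02,f_stop=4));P()
fingers.gripper_to(0.6);robot.pause(.2);P()
robot.line_to([.511,-.227,.15],velocity=.12)
robot.move_to([.40,-.40,.25],[180,0,-7.7]);robot.pause(.3);P()
save('e1','scene');save('e1t','top')
print(recognise('hammer_head','top')[:3])
```

```text
True
 34.42 [ 0.5107 -0.2269  0.0215] [0.32 0.34 5.32] 0.236
 35.02 [ 0.5087 -0.2262  0.0198] [-0.15  0.33 -0.03] 0.599
 37.47 [ 0.4009 -0.3986  0.2494] [0.15 0.12 1.07] 0.599
[{'rect': [181.3, 304.1, 75.0, 35.3], 'p': 0.87}, {'rect': [406.5, 289.1, 29.8, 74.9], 'p': 0.6}, {'rect': [335.9, 226.3, 33.9, 71.4], 'p': 0.57}]
```

View pics/e1.png

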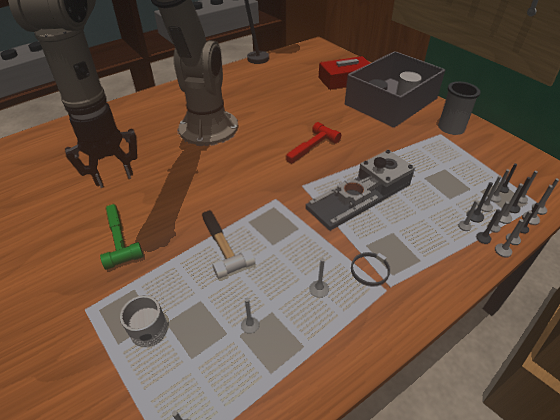

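The hammer lies flat at (230,245), where it started. The rod is home in the jig at (360,190). The valves, rings and piston look unmoved. I'm handing in.

```bash
python3 -c "
from h import *
workorder.close_job();P()"
```

```text
the job is handed in; nothing more can be done
the job is handed in; nothing more can be done
```

The rod is home against the hidden stop, the hammer is back flat on the bench, and the job is handed in. It took about 38 s of the 66 s; no verdict is reported.

- **Tapping:** I picked up the wooden-neck, white-faced hammer and moved the rod in slow pushes of 7–8 mm. I drew the hammer clear after each one. Sliding resistance was about 4 N, and I felt the stop after about 65 mm.
- **Home check:** A firmer push read about 20 N, and the picture showed no further movement (about 0.1 mm). The top camera puts the pad at jig x ≈ -0.093 m, against the -0.0951 m needed, so the margin is only about 2 mm.
- **Hammer and other parts:** In the last picture the hammer lies flat where it started, clear of the jig. The valves, rings and piston look unmoved, judged by eye only.
- **Disagreements:** The scene camera read about 8–10 mm farther out in x than the top camera, which did no harm because I placed the hammer relative to the jig. The firmer pushes (`f_stop` 22 N) never tripped their force stop, because the arm gave way before reaching that force.

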